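# Nudge the cover plate onto the fixture's locating pins

## Task

The square aluminium cover plate lies crooked on top of the fixture's two locating pins: push it sideways and forwards with the fingertips (the fence at its left can square it up) until its two middle-sized holes (the pair near its centre, either side of the big one) drop over the two pins and it lies flat on the fixture's deck. Only push it: do not pick it up or tip it up on edge. Leave the things round the fixture where they are, and finish with the gripper clear of everything.

Things in the scene. Friction and masses are not known exactly. Their poses are not given: they have to be found in the camera images.
- plate: Loose square aluminium cover plate, 130 x 130 x 8 mm, 0.3 to 0.55 kg, lightly oiled: slides with 1 to 3 N. Origin: centre of its underside; z up. Starts on the pin tops and its near (-x) edge, sloping up to +x by about 0.1 rad; from its seat 24 to 38 mm short in the fixture's x, 10 to 18 mm off the fence, turned up to 0.1 rad. It also has a 34 mm bore at (-20, 0) and 7 mm holes at (-52, +-52) mm.
- fixture: Fixed steel fixture. Origin: on the chest top (z = 0) under the seat: the seated plate has the fixture's x, y and yaw. +x points away from the robot along the fence. Deck: x -125 to +75, y -85 to +80 mm, top face at z = 20 mm. Fence: rail along its left side, inner face y = +65 mm, 14 mm thick, top 32 mm above the deck; a plate flush to it has its holes in line with the pins. Other sides open.
- hole_left (a point): Centre of the plate's left locating hole, 15 mm wide, on the underside at plate x = +10, y = +35 mm. When both holes are over the pins the plate drops about 10 mm there and lies flat.
- hole_right (a point): Centre of the plate's right locating hole, 15 mm wide, on the underside at plate x = +10, y = -35 mm.
- pin_left (a point): Foot of the left locating pin, on the deck at fixture x = +10, y = +35 mm. The pin is 12 mm thick, rounded at the top, and stands 10 mm above the deck (2 mm above the upper face of a seated plate).
- pin_right (a point): Foot of the right locating pin, at fixture x = +10, y = -35 mm, else the same.
- chest_spray: Bystander, loose: red-capped spray can, 67 mm across, 209 mm tall, standing at the left. Origin: centre of its underside.
- solvent_tin: Bystander, loose: open cream tin with a brush in it, 85 mm across, 191 mm tall, standing at the left. Origin: centre of its underside.
- oil_filter: Bystander, loose: blue oil filter, 70 mm across, 89 mm tall, standing at the back left. Origin: centre of its underside.
- brush_jar: Bystander, loose: glass jar, 70 mm across, 83 mm tall, standing at the back right. Origin: centre of its underside.
- masking_tape: Bystander, loose: roll of masking tape, 100 mm across, 25 mm high, lying at the right. Origin: centre of its underside.
- spark_plug: Bystander, loose: used spark plug, 74 mm long, 20 mm high, lying close outside the fence. Origin: centre of its underside.
- chest_driver: Bystander, loose: screwdriver with black handle, 193 mm long, 29 mm high, lying along the near edge, right. Origin: centre of its underside.
- hex_nut_0: Bystander, loose: steel hexagon nut, 21 mm across, 10 mm high, lying just in front of the fixture. Origin: centre of its underside.

How it is judged:
At the end, for the whole second after the job is handed in: The plate lies flat and at rest on the deck (underside at both holes less than 2.5 mm above it, tilt under 0.025 rad) with each hole's centre within 3 mm of its own pin's axis, and no bystander is more than 20 mm from where it stood (horizontal distance between hole_left and pin_left below 0.003 m and horizontal distance between hole_right and pin_right below 0.003 m and z of each of hole_left, hole_right in the frame of fixture below 0.0225 m and angle between plate's own z axis and vertical below 0.025 rad and linear speed of plate below 0.01 m/s and distance of each of chest_spray, solvent_tin, oil_filter, brush_jar, masking_tape, spark_plug, chest_driver, hex_nut_0 from where it was at the start of the episode below 0.02 m); the robot touches nothing.
It fails at once if the plate is lifted (its centre more than 20 mm above the deck) (height (world z) of plate above 0.04 m).
It fails at once if the plate is tipped up (more than 0.35 rad) (angle between plate's own z axis and vertical above 0.35 rad).
It fails at once if a bystander is moved by more than 20 mm (not (distance of each of chest_spray, solvent_tin, oil_filter, brush_jar, masking_tape, spark_plug, chest_driver, hex_nut_0 from where it was at the start of the episode below 0.02 m)).
It also fails if it takes over 45 s, if anything falls off the work surface, if the arm or the gripper's body presses on something with over 40 N, if the wrist force passes 120 N, or if a joint passes its speed limit or range.

## Robot

A 6-joint arm with a two-finger parallel gripper is mounted at the origin on a cart in front of the work surface, level with it; the furniture and walls round the work are solid. World frame = base frame: x ahead of the robot, y to its left, z up, the work surface at z = 0. Lengths are in m, angles in rad, forces in N, time in s.
With the tool pointing down it reaches from about 0.425 to 0.95 m from the base axis. Payload 3.5 kg.
Tool frame: the origin (TCP) lies at the very end of the fingers, on their centre line; the grasp point (between the pads) lies 19 mm behind it (ctrl.grip_point_offset is the distance from the TCP to the grasp point, in m); z points along the fingers, y is the line along which they close (so a half turn about z gives the same grasp; the last joint's range is limited). The gripper opens to 85 mm and grips with 20 to 120 N. Pads are 22 mm wide; open, the fingers measure 114 mm over their backs; the gripper's body (76 mm by 85 mm) begins 54 mm behind the grasp point. The pads swing forward as they close: fully open they stand 13 mm farther back than shut.
Start: joints at [-1.283, 0.286, 1.577, -0, 1.279, -0.15], TCP at [0.286, -0.611, 0.196] pointing down, gripper open.
Joint ranges: [-2.77, 2.77], [-0.9, 2.22], [0.21, 2.48], [-1.53, 4.67], [0.24, 2.81], [-2.84, 2.84]. Speed limits (rad/s): [2.79, 2.79, 3.14, 3.14, 3.14, 3.14].

## Interface

Orientations are given as a unit quaternion [x, y, z, w].
In Python, from plant import ctrl gives the robot as it stands. The module is installed in compiled form; this text tells all that it offers.
- The arm moves only by the shell command python3 -m pendant 'ROWS' [OPENING] [FORCE]. ROWS is JSON, a list of rows, each an object of numbers: "dx", "dy", "dz": the shift along the tool's x, y, z in cm; "twist": the turn about the tool's z in degrees. A call has 1 to 10 rows; each row is the pose to reach, as a shift and turn from the pose commanded when the call began, along the tool's axes at that moment; what a row does not reach only later rows make up. A row lasts 1/8 s, in which the tool goes at most 62.5 mm and 10.7 degrees, less where a joint would pass 70% of its speed; a pose out of reach is approached as far as the arm can. A call with a gripper value outside its range is refused whole. OPENING is the opening in per cent of the stroke, from 0 (shut) to 100 (fully open), set as the call begins (- or left out, the last holds). The fingers move at their own pace and stop on an object; FORCE is the grip in N (left out, the last holds). Time passes only in rows, so rows that repeat a pose let the fingers close. It gives the time, the measured TCP pose, the force, the opening and the grip force at its end, in the units of the state.
- ctrl.get_state(): the state, without advancing time (a new reading comes with each control period).
- ctrl.read_camera(name): name is "side" or "top" or "wrist"; returns a dict with "img" (384x512x3 uint8, red, green, blue), "depth" (384x512 float32, m along the optical axis (not along the pixel's ray), 0 where there is no reading), "camera_matrix" (3x3 intrinsics, pixels), "xyz" and "rotation" of the camera in the world; the wrist camera has in their place "tool_from_camera" (4x4, takes a point from camera to tool coordinates, whose origin is the TCP and whose axes are the flange's). Camera axes: x right, y up, looking along -z (the intrinsics and any distortion apply to the point x, -y, -z); pixel columns grow to the right and rows downward; lengths in m; the calibration is good to about 2 mm. The wrist camera is an equidistant fisheye: a pixel r from the principal point sees the ray r / f radians off the axis. A picture is of the moment at which its call begins: read the wrist's pose just before it.
- ctrl.sign_off(): hands the job in; it is judged then, once.
The state is a dict: "time": time; "qpos": joint angles; "dq": joint speeds; "joint_efforts": joint torques, N m; "eef_pos": TCP position; "tcp_rot": TCP orientation; "contact_force": force on the tool from outside, world axes, zero at the start; "wrist_torque": the same for the moment, N m; "opening": opening from 0.0 (shut) to 1.0 (fully open); "finger_force": force on a finger pad.
Only numpy, scipy, OpenCV 4.12 (cv2) and the standard library are available. Lean on these libraries where they do the work, as an engineer would, in place of code of your own. Each camera call takes 0.05 s, during which the arm holds its last target. There are 200 camera calls.

## Working session

There is one attempt and no reset: what is moved stays moved. The work goes in short steps, Python scripts to look and compute and a shell command to move; the robot and the scene stay as the last step left them, time stands still between calls to the robot, and variables do not carry over. Pictures are saved under pics/ and viewed, at most 10 in all, crops included, and the job is handed in when it is done.

```bash
mkdir -p pics; python3 - <<'E'
from plant import ctrl
import cv2,numpy as np
s=ctrl.get_state();print(s['time'],s['eef_pos'],s['tcp_rot'],s['opening'])
for n in('top','side'):
    c=ctrl.read_camera(n);cv2.imwrite(f'pics/{n}0.png',c['img'][:,:,::-1]);np.savez(f'{n}0.npz',**c)
    print(n,c['camera_matrix'],c['xyz'],c['rotation'],[k for k in c])
E
```

```text
0.0 [ 0.28598085 -0.6105964   0.19432331] [ 9.76129967e-01  2.17183996e-01 -9.66529707e-05 -1.17855720e-03] 0.9953246012256397
top [[480.57343039   0.         252.33472006]
 [  0.         480.57343039 186.74818798]
 [  0.           0.           1.        ]] [ 0.29367195 -0.01517363  1.12578815] [ 0.07703075 -0.06919685 -0.68138001  0.72456838] ['img', 'depth', 'camera_matrix', 'xyz', 'rotation']
side [[385.81395225   0.         255.66024201]
 [  0.         385.81395225 189.41382262]
 [  0.           0.           1.        ]] [ 0.37512348 -0.6264873   0.65729938] [ 0.39891713 -0.04430047 -0.10789936  0.90953852] ['img', 'depth', 'camera_matrix', 'xyz', 'rotation']
```

View pics/top0.png

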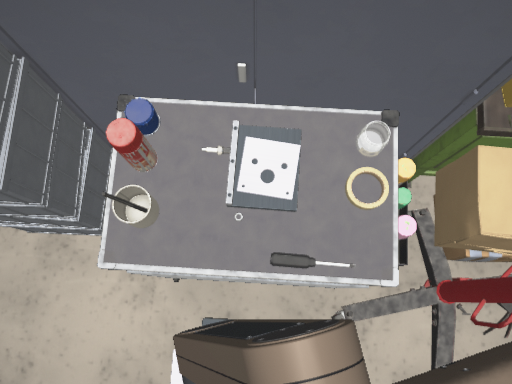

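View pics/side0.png

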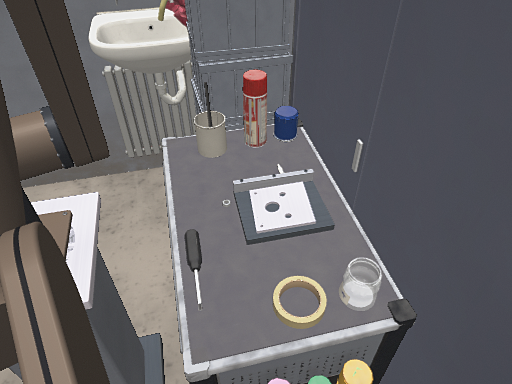

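Top: the plate is centred at about (269,168), the deck spans (228–302, 122–210), and the fence is at column ~234. The nut is at (239,217) and the spark plug at (212,150). Next I'll measure these.

```bash
cat > h.py <<'E'
import numpy as np,cv2
from scipy.spatial.transform import Rotation as R
def ray2plane(c,uv,z):
    K=c['camera_matrix'];uv=np.atleast_2d(uv).astype(float)
    d=np.c_[(uv[:,0]-K[0,2])/K[0,0],-(uv[:,1]-K[1,2])/K[1,1],-np.ones(len(uv))]
    w=R.from_quat(c['rotation']).apply(d)
    return c['xyz']+w*((z-c['xyz'][2])/w[:,2])[:,None]
def cloud(c):
    K=c['camera_matrix'];v,u=np.indices(c['depth'].shape);d=c['depth']
    p=np.stack([(u-K[0,2])/K[0,0]*d,-(v-K[1,2])/K[1,1]*d,-d],-1)
    return R.from_quat(c['rotation']).apply(p.reshape(-1,3)).reshape(p.shape)+c['xyz']
E
python3 - <<'E'
from h import *
c=dict(np.load('top0.npz'))
g=cv2.cvtColor(c['img'],cv2.COLOR_RGB2GRAY);P=cloud(c)
for n,(u,v) in dict(plate=(255,190),plate2=(290,145),deck=(285,203),deck2=(270,130),chest=(320,200)).items(): print(n,P[v,u],g[v,u])
m=np.zeros_like(g);m[125:212,238:305]=(g[125:212,238:305]>150)*255
cs=max(cv2.findContours(m,0,2)[0],key=cv2.contourArea)
r=cv2.minAreaRect(cs);b=cv2.boxPoints(r);print(r,ray2plane(c,b,.035))
z=P[...,2];dm=((z>.013)&(z<.028)).astype('u1');dm[:110]=0;dm[220:]=0;dm[:,:220]=0;dm[:,310:]=0
fm=((z>.044)&(z<.06)).astype('u1');fm[:110]=0;fm[220:]=0;fm[:,:220]=0;fm[:,310:]=0
for q in (dm,fm):
    print(q.sum());pp=P[q>0][:,:2];r=cv2.minAreaRect(pp.astype('f4'));print(r,cv2.boxPoints(r))
crop=c['img'][105:225,195:315,::-1];cv2.imwrite('pics/crop.png',cv2.resize(crop,(600,600),interpolation=cv2.INTER_CUBIC))
E
```

```text
plate [ 0.5158336  -0.00245589  0.03166513] 243
plate2 [ 0.62583988 -0.0779243   0.04348937] 244
deck [ 0.4922986  -0.07430974  0.01588192] 114
deck2 [ 0.66677204 -0.02941481  0.02287195] 115
chest [ 0.50620241 -0.1570408   0.00658918] 127
((268.3225402832031, 167.6004180908203), (56.559356689453125, 56.0498161315918), 9.162346839904785) [[ 0.51066417  0.04144947  0.035     ]
 [ 0.64559065  0.02953264  0.035     ]
 [ 0.6313583  -0.10358133  0.035     ]
 [ 0.49737703 -0.08852373  0.035     ]]
2560
((0.5639938116073608, -0.0072555020451545715), (0.19146740436553955, 0.22839286923408508), 89.37158203125) [[ 0.44875425 -0.10173097]
 [ 0.6771334  -0.10423592]
 [ 0.6792334   0.08721996]
 [ 0.45085424  0.08972492]]
520
((0.5863409042358398, 0.04739367961883545), (0.1292041391134262, 0.18369430303573608), 51.66033935546875) [[ 0.47422674  0.05369804]
 [ 0.6183069  -0.06025159]
 [ 0.6984551   0.04108932]
 [ 0.55437493  0.15503895]]
```

View pics/crop.png

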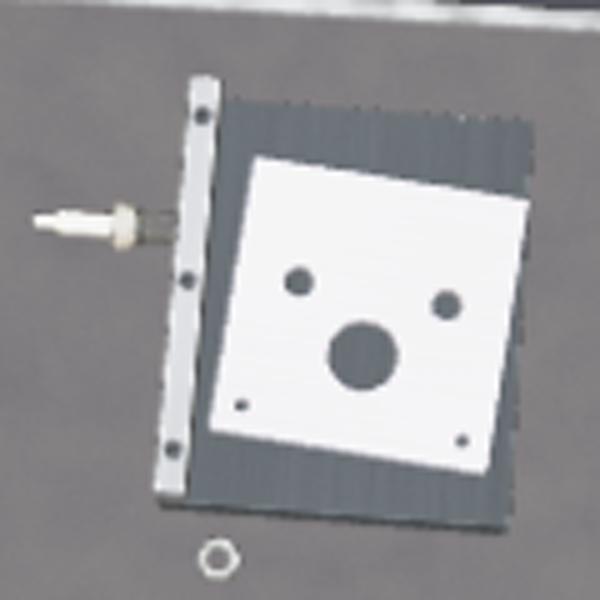

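```bash
cat > fit.py <<'E'
from h import *
from scipy.optimize import least_squares
def proj(c,p):
    q=R.from_quat(c['rotation']).inv().apply(p-c['xyz']);K=c['camera_matrix']
    return np.c_[K[0,0]*q[:,0]/-q[:,2]+K[0,2],K[1,1]*-q[:,1]/-q[:,2]+K[1,2]]
def fit(c,model,uv,x0):
    def f(x):
        a=x[2];M=np.array([[np.cos(a),-np.sin(a)],[np.sin(a),np.cos(a)]])
        return (proj(c,np.c_[model[:,:2]@M.T+x[:2],model[:,2]])-uv).ravel()
    r=least_squares(f,x0,loss='soft_l1');print(np.round(r.x,4),'res',np.round(r.fun,1));return r.x
E
python3 - <<'E'
from fit import *
c=dict(np.load('top0.npz'))
px=lambda l:np.array(l)/5+[195,105]-.4
F=fit(c,np.array([[-.125,-.085,.02],[.075,-.085,.02],[-.125,.065,.052],[.075,.065,.052],[-.125,.079,.052],[.075,.079,.052]]),px([(507,528),(532,122),(186,495),(218,78),(157,491),(193,76)]),[.57,-.01,0])
s=.065
P=fit(c,np.array([[s,s,.041],[s,-s,.041],[-s,-s,.028],[-s,s,.028],[.01,.035,.0355],[.01,-.035,.0355]]),px([(255,156),(529,200),(488,474),(210,430),(299,282),(447,305)]),[.57,-.03,0])
d=P[:2]-F[:2];a=F[2];print('plate in fixture mm',1e3*(np.cos(a)*d[0]+np.sin(a)*d[1]),1e3*(-np.sin(a)*d[0]+np.cos(a)*d[1]),P[2]-a)
from plant import ctrl
s=ctrl.get_state();print(R.from_quat(s['tcp_rot']).as_matrix().round(3))
N=ray2plane(c,px([(218,558)]),.01);print('nut',N)
E
```

```text
[ 0.6014 -0.0182 -0.0111] res [ 0.6  0.3  0.1 -0.3 -0.1 -0.   0.4 -0.2 -0.5  0.3 -0.5 -0.2]
[ 0.5709 -0.031  -0.0994] res [ 0.1  0.3 -0.1 -0.1 -0.3 -0.1  0.1 -0.1  0.1 -0.   0.1 -0. ]
plate in fixture mm -30.320164295894006 -13.119283674414918 -0.08828578105628679
[[ 0.906  0.424 -0.001]
 [ 0.424 -0.906  0.002]
 [ 0.    -0.002 -1.   ]]
nut [[0.45531485 0.03327728 0.01      ]]
```

```bash
python3 -m pendant '[{"dx":46.2,"dy":-31.7,"twist":-64.3},{"dx":46.2,"dy":-31.7,"twist":-64.3},{"dx":46.2,"dy":-31.7,"twist":-64.3},{"dx":46.2,"dy":-31.7,"twist":-64.3},{"dx":46.2,"dy":-31.7,"twist":-64.3},{"dx":46.2,"dy":-31.7,"twist":-64.3},{"dx":46.2,"dy":-31.7,"twist":-64.3},{"dx":46.2,"dy":-31.7,"twist":-64.3},{"dx":46.2,"dy":-31.7,"twist":-64.3},{"dx":46.2,"dy":-31.7,"twist":-64.3}]' 100
python3 -c "
from plant import ctrl
from scipy.spatial.transform import Rotation as R
print(R.from_quat(ctrl.get_state()['tcp_rot']).as_matrix().round(3))"
```

```text
[[ 0.906  0.424 -0.001]
 [ 0.424 -0.906  0.002]
 [ 0.    -0.002 -1.   ]]$[0]: bad value
```

```bash
python3 -m pendant '[{"dx":5,"dy":-3.4,"dz":0,"twist":-8},{"dx":10,"dy":-6.8,"dz":0,"twist":-16},{"dx":15,"dy":-10.2,"dz":0,"twist":-24},{"dx":20,"dy":-13.6,"dz":0,"twist":-32},{"dx":25,"dy":-17,"dz":0,"twist":-40},{"dx":30,"dy":-20.5,"dz":0,"twist":-48},{"dx":35,"dy":-24,"dz":0,"twist":-56},{"dx":40,"dy":-27.5,"dz":0,"twist":-64.3},{"dx":46.2,"dy":-31.7,"dz":0,"twist":-64.3},{"dx":46.2,"dy":-31.7,"dz":0,"twist":-64.3}]' 100
python3 -c "
from plant import ctrl
from scipy.spatial.transform import Rotation as R
print(R.from_quat(ctrl.get_state()['tcp_rot']).as_matrix().round(3))"
```

```text
time: 1.35
eef_pos: [0.571, -0.125, 0.1952]
tcp_rot: [0.709, 0.705, 0.0, -0.001]
contact_force: [0.5, -0.4, 0.2]
opening: 1.003
finger_force: 0.0
[[ 0.006  1.    -0.001]
 [ 1.    -0.006  0.001]
 [ 0.001 -0.001 -1.   ]]
```

```bash
python3 -m pendant '[{"dx":0,"dy":0,"dz":5,"twist":0},{"dx":0,"dy":0,"dz":10,"twist":0},{"dx":-0.5,"dy":0,"dz":14.5,"twist":0.3},{"dx":-0.5,"dy":0,"dz":16.9,"twist":0.3},{"dx":-0.5,"dy":0,"dz":16.9,"twist":0.3}]' 
python3 - <<'E'
from plant import ctrl
import cv2,numpy as np
from h import *
c=ctrl.read_camera('side');np.savez('side1.npz',**c)
P=cloud(c);m=(abs(P[...,0]-.57)<.09)&(P[...,1]<-.105)&(P[...,1]>-.16)&(P[...,2]>.012)&(P[...,2]<.1)
q=P[m]
for lo in np.arange(.49,.66,.01):
    s=q[(q[:,0]>=lo)&(q[:,0]<lo+.01)]
    if len(s)>3: print(round(lo,2),len(s),np.percentile(s[:,2],[2,10]).round(4))
cv2.imwrite('pics/s1.png',cv2.resize(c['img'][150:270,190:350,::-1],(800,600),interpolation=cv2.INTER_CUBIC))
E
```

```text
time: 1.98
eef_pos: [0.5675, -0.1333, 0.0238]
tcp_rot: [0.713, 0.701, -0.001, -0.003]
contact_force: [0.0, -0.7, 1.3]
opening: 0.996
finger_force: 0.0
0.51 44 [0.0754 0.08  ]
0.52 19 [0.0398 0.0784]
0.6 5 [0.014  0.0155]
0.61 69 [0.0726 0.0772]
0.62 16 [0.0199 0.0205]
0.65 9 [0.0122 0.0122]
```

View pics/s1.png

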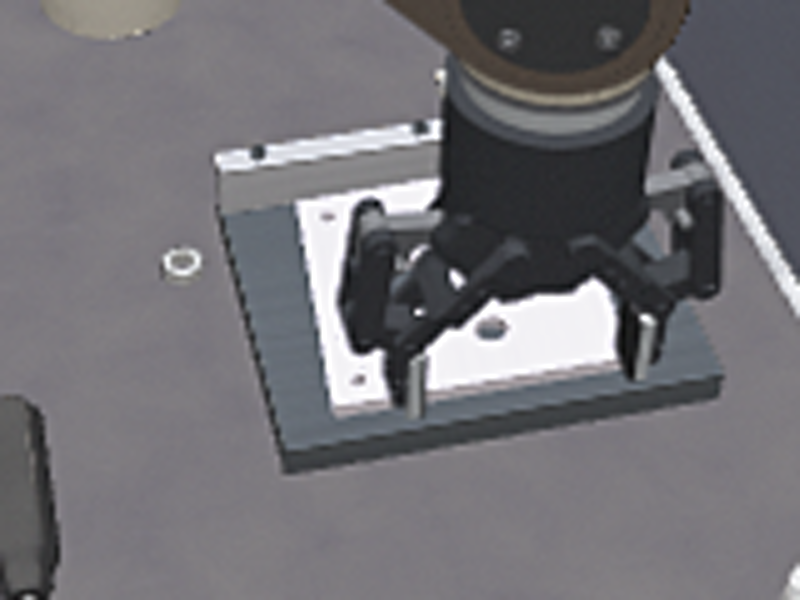

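The plate lies in front of the fence, with the two fingertips at about (415,415) and (640,378) in the crop. I'll check the tip height from these.

```bash
python3 - <<'E'
from h import *
c=dict(np.load('side1.npz'))
for uv in [(415/5+190-.4,415/5+150-.4),(640/5+190-.4,378/5+150-.4)]:
    a=ray2plane(c,uv,0)[0];d=a-c['xyz'];t=(-.1443-c['xyz'][1])/d[1];print(c['xyz']+t*d)
E
```

```text
[ 0.52107713 -0.1443      0.07740082]
[ 0.61543545 -0.1443      0.07440279]
```

```bash
python3 - <<'E'
from h import *
c=dict(np.load('side1.npz'));P=cloud(c)
f=lambda x,y:(x/5+190-.4,y/5+150-.4)
print('plate corner',ray2plane(c,f(335,412),.028),'deck corner',ray2plane(c,f(288,452),.02))
for y in range(350,440,5):
    u,v=map(lambda t:int(round(t)),f(415,y));u2,v2=map(lambda t:int(round(t)),f(640,y-37));print(y,P[v,u].round(3),P[v2,u2].round(3))
E
```

```text
plate corner [[ 0.50055472 -0.09346411  0.028     ]] deck corner [[ 0.47740918 -0.10382009  0.02      ]]
350 [ 0.521 -0.146  0.116] [ 0.613 -0.142  0.111]
355 [ 0.521 -0.144  0.111] [ 0.613 -0.144  0.11 ]
360 [ 0.521 -0.145  0.109] [ 0.612 -0.146  0.109]
365 [ 0.521 -0.145  0.107] [ 0.612 -0.147  0.108]
370 [ 0.521 -0.145  0.103] [ 0.613 -0.146  0.103]
375 [ 0.521 -0.145  0.1  ] [ 0.613 -0.146  0.101]
380 [ 0.521 -0.145  0.097] [ 0.614 -0.143  0.095]
385 [ 0.521 -0.144  0.094] [ 0.613 -0.147  0.096]
390 [ 0.521 -0.146  0.092] [ 0.613 -0.147  0.093]
395 [ 0.522 -0.143  0.087] [ 0.614 -0.146  0.089]
400 [ 0.522 -0.145  0.085] [ 0.615 -0.145  0.085]
405 [ 0.522 -0.145  0.083] [ 0.615 -0.146  0.083]
410 [ 0.522 -0.145  0.08 ] [ 0.615 -0.146  0.08 ]
415 [ 0.522 -0.144  0.076] [ 0.615 -0.147  0.079]
420 [ 0.535 -0.101  0.02 ] [ 0.638 -0.102  0.02 ]
425 [ 0.535 -0.102  0.018] [ 0.637 -0.104  0.019]
430 [ 0.535 -0.103  0.017] [ 0.637 -0.104  0.016]
435 [ 0.535 -0.102  0.011] [ 0.637 -0.105  0.014]
```

```bash
python3 - <<'E'
from h import *
from plant import ctrl
s=ctrl.get_state();print(s['time'],s['eef_pos'],s['contact_force'],s['dq'])
c=ctrl.read_camera('side');np.savez('side2.npz',**c);P=cloud(c)
q=P[(P[...,1]<-.13)&(P[...,1]>-.16)&(abs(P[...,0]-.567)<.065)&(P[...,2]>.012)&(P[...,2]<.1)]
for lo in np.arange(.5,.64,.01):
    t=q[(q[:,0]>=lo)&(q[:,0]<lo+.01)]
    if len(t)>3: print(round(lo,2),len(t),t[:,2].min().round(4),np.percentile(t[:,2],5).round(4),t[:,1].min().round(4))
E
```

```text
2.025 [ 0.56922521 -0.13380062  0.02593525] [0.36746581 0.03607352 1.04304558] [ 0.0052891  -0.03316674 -0.03710521  0.00030194 -0.00500624  0.00263836]
0.51 27 0.0797 0.0825 -0.1444
0.52 27 0.0782 0.079 -0.1467
0.61 50 0.0754 0.0787 -0.1481
0.62 14 0.0817 0.084 -0.1438
```

```bash
python3 - <<'E'
from h import *
from plant import ctrl
s=ctrl.get_state();c=ctrl.read_camera('wrist');np.savez('wrist2.npz',**c,pos=s['eef_pos'],rot=s['tcp_rot'])
K=c['camera_matrix'];print(K,c['tool_from_camera'].round(3),s['eef_pos'])
v,u=np.indices(c['depth'].shape);x=(u-K[0,2])/K[0,0];y=(v-K[1,2])/K[1,1];r=np.hypot(x,y);k=np.tan(np.minimum(r,1.45))/np.maximum(r,1e-6)
d=c['depth'];p=np.stack([x*k*d,-y*k*d,-d,np.ones_like(d)],-1)@c['tool_from_camera'].T
W=R.from_quat(s['tcp_rot']).apply(p[...,:3].reshape(-1,3)).reshape(d.shape+(3,))+s['eef_pos']
for vv in range(20,384,50): print([tuple((1e3*W[vv,uu]).round().astype(int)) if d[vv,uu]>0 else 0 for uu in range(30,512,75)])
cv2.imwrite('pics/w2.png',c['img'][:,:,::-1])
S=np.load('side2.npz');P=cloud(S)
for vv in range(160,235,5):print(vv,P[vv,283].round(3),P[vv,293].round(3),P[vv,303].round(3))
E
```

```text
[[297.31863964   0.         259.86260209]
 [  0.         297.31863964 187.5647273 ]
 [  0.           0.           1.        ]] [[ 0.001  0.953  0.304  0.077]
 [ 1.    -0.001 -0.001  0.001]
 [-0.     0.304 -0.953 -0.179]
 [ 0.     0.     0.     1.   ]] [ 0.57045677 -0.13414865  0.02740882]
[(np.int64(381), np.int64(29), np.int64(3)), (np.int64(460), np.int64(9), np.int64(3)), (np.int64(526), np.int64(-8), np.int64(29)), (np.int64(570), np.int64(-12), np.int64(34)), (np.int64(613), np.int64(-12), np.int64(38)), (np.int64(670), np.int64(-1), np.int64(21)), (np.int64(788), np.int64(34), np.int64(-35))]
[(np.int64(382), np.int64(-16), np.int64(3)), (np.int64(459), np.int64(-29), np.int64(1)), (np.int64(525), np.int64(-39), np.int64(30)), (np.int64(570), np.int64(-42), np.int64(36)), (np.int64(612), np.int64(-42), np.int64(37)), (np.int64(669), np.int64(-36), np.int64(19)), (np.int64(789), np.int64(-17), np.int64(-38))]
[(np.int64(378), np.int64(-59), np.int64(3)), (np.int64(457), np.int64(-67), np.int64(3)), (np.int64(524), np.int64(-69), np.int64(31)), (np.int64(569), np.int64(-71), np.i
[... 2195 characters left out ...]
0.548 -0.164  0.216] [ 0.563 -0.173  0.22 ]
190 [ 0.536 -0.15   0.194] [ 0.548 -0.167  0.206] [ 0.565 -0.171  0.207]
195 [ 0.538 -0.144  0.176] [ 0.549 -0.166  0.193] [ 0.565 -0.172  0.196]
200 [ 0.538 -0.146  0.165] [ 0.554 -0.154  0.169] [ 0.577 -0.145  0.155]
205 [ 0.576 -0.036  0.036] [ 0.555 -0.155  0.157] [ 0.578 -0.146  0.143]
210 [ 0.538 -0.151  0.144] [ 0.593 -0.057  0.037] [ 0.615 -0.062  0.037]
215 [ 0.568 -0.064  0.034] [ 0.589 -0.072  0.037] [ 0.61  -0.077  0.037]
220 [ 0.564 -0.078  0.034] [ 0.585 -0.084  0.035] [ 0.605 -0.092  0.038]
225 [ 0.559 -0.093  0.035] [ 0.581 -0.097  0.034] [ 0.603 -0.1    0.031]
230 [ 0.56  -0.094  0.02 ] [ 0.581 -0.1    0.02 ] [ 0.602 -0.104  0.019]
```

View pics/w2.png

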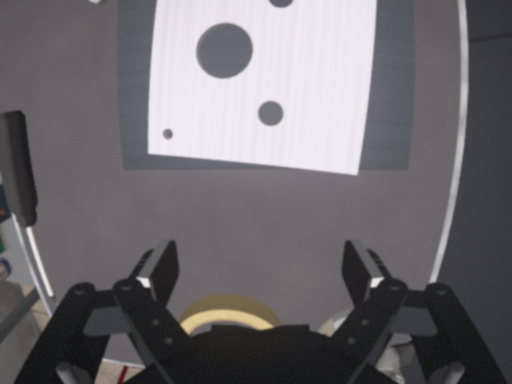

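The wrist and side views both put the open fingertips about 5 cm above the reported TCP. I'll check the tip in the wrist depth, then go down with force guarding.

```bash
cat >> h.py <<'E'
def wcloud(c,pos,rot):
    K=c['camera_matrix'];d=c['depth'];v,u=np.indices(d.shape);x=(u-K[0,2])/K[0,0];y=(v-K[1,2])/K[1,1];r=np.hypot(x,y);k=np.tan(np.minimum(r,1.45))/np.maximum(r,1e-6)
    p=np.stack([x*k*d,-y*k*d,-d,np.ones_like(d)],-1)@c['tool_from_camera'].T
    return R.from_quat(rot).apply(p[...,:3].reshape(-1,3)).reshape(d.shape+(3,))+pos
def tips(P,x0,y0):
    q=P[(abs(P[...,1]-y0)<.02)&(abs(P[...,0]-x0)<.065)&(P[...,2]>.012)&(P[...,2]<.12)]
    print('tip z pct',np.percentile(q[:,2],[1,5,20]).round(4) if len(q)>5 else None)
E
python3 - <<'E'
from h import *
c=np.load('wrist2.npz');W=wcloud(c,c['pos'],c['rot'])
for u,v in [(172,242),(170,250),(160,260),(172,270),(352,242),(358,260)]: print(u,v,W[v,u].round(3))
E
python3 -m pendant '[{"dx":0,"dy":0,"dz":1,"twist":0},{"dx":0,"dy":0,"dz":1.6,"twist":0},{"dx":0,"dy":0,"dz":1.6,"twist":0}]'
python3 - <<'E'
from h import *
from plant import ctrl
s=ctrl.get_state();print(s['eef_pos'],s['contact_force'])
tips(cloud(ctrl.read_camera('side')),.568,-.142)
E
```

```text
172 242 [ 0.529 -0.123  0.082]
170 250 [ 0.529 -0.125  0.088]
160 260 [ 0.528 -0.123  0.1  ]
172 270 [ 0.528 -0.136  0.088]
352 242 [ 0.616 -0.124  0.084]
358 260 [ 0.614 -0.125  0.099]
time: 2.5
eef_pos: [0.5696, -0.1331, 0.0101]
tcp_rot: [0.713, 0.701, -0.0, -0.001]
contact_force: [-0.4, 0.1, -0.5]
opening: 0.998
finger_force: 0.0
[ 0.56961167 -0.13307639  0.01007301] [-0.37104732  0.08427066 -0.50159202]
tip z pct [0.0621 0.0668 0.0787]
```

```bash
python3 -m pendant '[{"dx":0,"dy":0,"dz":0.7,"twist":0},{"dx":0,"dy":0,"dz":0.7,"twist":0}]'
python3 -m pendant '[{"dx":0,"dy":0,"dz":1,"twist":0},{"dx":0,"dy":0,"dz":1.3,"twist":0},{"dx":0,"dy":0,"dz":1.3,"twist":0}]'
python3 - <<'E'
from h import *
from plant import ctrl
s=ctrl.get_state();print(s['eef_pos'],s['contact_force'])
tips(cloud(ctrl.read_camera('side')),.568,-.142)
E
```

```text
time: 2.8
eef_pos: [0.5696, -0.1331, 0.003]
tcp_rot: [0.713, 0.701, -0.0, -0.001]
contact_force: [-1.4, 0.1, -0.4]
opening: 0.998
finger_force: 0.0
time: 3.18
eef_pos: [0.5698, -0.1332, -0.0099]
tcp_rot: [0.713, 0.701, -0.0, -0.001]
contact_force: [-0.3, 0.7, -0.3]
opening: 1.001
finger_force: 0.0
[ 0.56975898 -0.13317077 -0.00990045] [-0.26629828  0.74070583 -0.34804427]
tip z pct [0.0432 0.0494 0.0696]
```

```bash
python3 -m pendant '[{"dx":0,"dy":0,"dz":1,"twist":0},{"dx":0,"dy":0,"dz":1.7,"twist":0},{"dx":0,"dy":0,"dz":1.7,"twist":0}]'
python3 -m pendant '[{"dx":1,"dy":0,"dz":0,"twist":0},{"dx":1.7,"dy":0,"dz":0,"twist":0},{"dx":2.2,"dy":0,"dz":0,"twist":0},{"dx":2.5,"dy":0,"dz":0,"twist":0},{"dx":2.8,"dy":0,"dz":0,"twist":0},{"dx":3.1,"dy":0,"dz":0,"twist":0},{"dx":3.4,"dy":0,"dz":0,"twist":0},{"dx":3.4,"dy":0,"dz":0,"twist":0}]'
python3 - <<'E'
from h import *
from plant import ctrl
s=ctrl.get_state();print(s['eef_pos'],s['contact_force'],R.from_quat(s['tcp_rot']).as_matrix()[:,0])
c=ctrl.read_camera('side');np.savez('side3.npz',**c)
cv2.imwrite('pics/s3.png',cv2.resize(c['img'][150:270,190:350,::-1],(800,600),interpolation=cv2.INTER_CUBIC))
E
```

```text
time: 3.6
eef_pos: [0.5693, -0.133, -0.0274]
tcp_rot: [0.713, 0.701, -0.0, -0.001]
contact_force: [-0.4, 0.1, -1.0]
opening: 1.001
finger_force: 0.0
time: 4.6
eef_pos: [0.5705, -0.099, -0.0264]
tcp_rot: [0.713, 0.702, -0.0, -0.0]
contact_force: [0.8, 0.8, 0.2]
opening: 1.001
finger_force: 0.0
[ 0.57052641 -0.09903692 -0.02637308] [0.84589524 0.76554092 0.19939545] [1.57864493e-02 9.99875337e-01 3.13035587e-04]
```

View pics/s3.png

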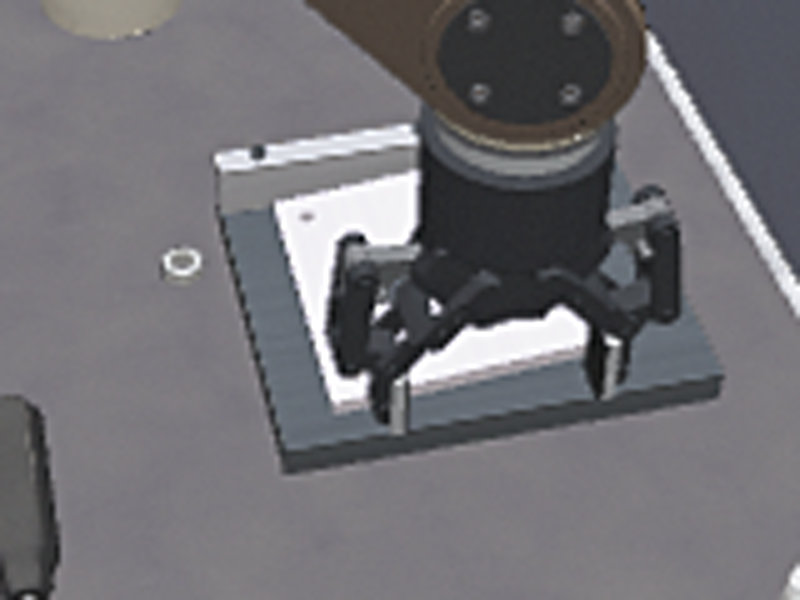

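The fingers have turned the plate nearly square, and its left edge is close to the fence. I'll continue to the fence.

```bash
python3 -m pendant '[{"dx":0.2,"dy":0,"dz":0,"twist":-0.3},{"dx":0.4,"dy":0,"dz":0,"twist":-0.3},{"dx":0.5,"dy":0,"dz":0,"twist":-0.3},{"dx":0.5,"dy":0,"dz":0,"twist":-0.3}]'
python3 -m pendant '[{"dx":0.1,"dy":0,"dz":0,"twist":0},{"dx":0.1,"dy":0,"dz":0,"twist":0}]'
python3 -m pendant '[{"dx":0.1,"dy":0,"dz":0,"twist":0},{"dx":0.1,"dy":0,"dz":0,"twist":0}]'
```

```text
time: 5.15
eef_pos: [0.5707, -0.0942, -0.0263]
tcp_rot: [0.711, 0.703, 0.0, -0.0]
contact_force: [-1.4, 0.2, -0.0]
opening: 1.001
finger_force: 0.0
time: 5.4
eef_pos: [0.5707, -0.0935, -0.0263]
tcp_rot: [0.711, 0.703, -0.0, 0.0]
contact_force: [-0.2, -2.6, 0.8]
opening: 1.002
finger_force: 0.6
time: 5.65
eef_pos: [0.5708, -0.0935, -0.0262]
tcp_rot: [0.711, 0.703, -0.001, 0.001]
contact_force: [-1.1, -5.1, -0.4]
opening: 1.0
finger_force: 2.5
```

```bash
python3 -m pendant '[{"dx":-1.5,"dy":0,"dz":0,"twist":0},{"dx":-3,"dy":0,"dz":0,"twist":0},{"dx":-3,"dy":0,"dz":-5,"twist":0},{"dx":-3,"dy":0,"dz":-10,"twist":0},{"dx":-3,"dy":0,"dz":-10,"twist":0}]'
python3 -m pendant '[{"dx":1.1,"dy":-1,"dz":0,"twist":10},{"dx":2.2,"dy":-2,"dz":0,"twist":20},{"dx":3.3,"dy":-3,"dz":0,"twist":30},{"dx":4.4,"dy":-4,"dz":0,"twist":40},{"dx":5.5,"dy":-5,"dz":0,"twist":50},{"dx":6.7,"dy":-6,"dz":0,"twist":60},{"dx":7.9,"dy":-7,"dz":0,"twist":70},{"dx":9.1,"dy":-8,"dz":0,"twist":80},{"dx":10.1,"dy":-8.9,"dz":0,"twist":90},{"dx":10.1,"dy":-8.9,"dz":0,"twist":90}]'
python3 - <<'E'
from h import *
from plant import ctrl
s=ctrl.get_state();print(s['eef_pos'],s['contact_force'],R.from_quat(s['tcp_rot']).as_matrix()[:,0])
c=ctrl.read_camera('wrist');np.savez('wrist4.npz',**c,pos=s['eef_pos'],rot=s['tcp_rot'])
cv2.imwrite('pics/w4.png',c['img'][:,:,::-1])
E
```

```text
time: 6.28
eef_pos: [0.5745, -0.1247, 0.0795]
tcp_rot: [0.711, 0.703, 0.002, 0.005]
contact_force: [0.2, 0.1, 0.1]
opening: 1.003
finger_force: 0.0
time: 7.52
eef_pos: [0.4815, -0.0201, 0.0727]
tcp_rot: [1.0, -0.004, -0.001, -0.0]
contact_force: [-1.3, -0.9, -0.2]
opening: 1.0
finger_force: 0.0
[ 0.48151418 -0.02010878  0.07270217] [-1.29193638 -0.89559094 -0.22159522] [ 0.99996417 -0.00826197 -0.00184524]
```

View pics/w4.png

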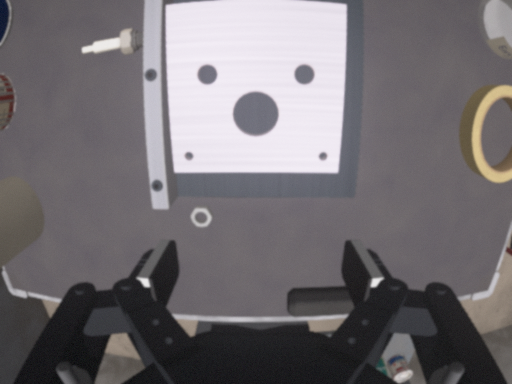

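The plate is square against the fence: near edge at row 173, holes at (207,74) and (304,74), deck front edge at row 196.

```bash
cat >> h.py <<'E'
def wray(c,uv,z):
    K=c['camera_matrix'];T=c['tool_from_camera'];x,y=(uv[0]-K[0,2])/K[0,0],(uv[1]-K[1,2])/K[1,1];r=np.hypot(x,y);k=np.sin(r)/r
    q=R.from_quat(c['rot']);d=q.apply(T[:3,:3]@[x*k,-y*k,-np.cos(r)]);o=q.apply(T[:3,3])+c['pos']
    w=o+d*(z-o[2])/d[2];p=w[:2]-[.6014,-.0182];a=-.0111
    return w.round(4),(1e3*np.array([np.cos(a)*p[0]+np.sin(a)*p[1],-np.sin(a)*p[0]+np.cos(a)*p[1]])).round(1)
E
python3 - <<'E'
from h import *
c=np.load('wrist4.npz')
for n,uv,z in [('nearL',(173,172.5),.028),('nearR',(339,173),.028),('holeL',(207.3,74),.0355),('holeR',(304.2,74),.0355),('deckR',(355,196.5),.02),('fenceTopNearIn',(168.5,208),.052)]: print(n,*wray(c,uv,z))
E
```

```text
nearL [0.5018 0.0486 0.028 ] [-100.4   65.6]
nearR [ 0.5003 -0.0838  0.028 ] [-100.3  -66.7]
holeL [0.5768 0.0162 0.0355] [-24.9  34.2]
holeR [ 0.5761 -0.0531  0.0355] [-25.  -35.2]
deckR [ 0.4774 -0.102   0.02  ] [-123.   -85.1]
fenceTopNearIn [0.4808 0.0473 0.052 ] [-121.3   64.2]
```

```bash
python3 -m pendant '[{"dx":-0.5,"dy":0,"dz":3,"twist":0},{"dx":-0.5,"dy":0,"dz":7,"twist":0},{"dx":-0.5,"dy":0,"dz":9,"twist":0},{"dx":-0.5,"dy":0,"dz":10.1,"twist":0},{"dx":-0.5,"dy":0,"dz":10.1,"twist":0},{"dx":-0.5,"dy":0,"dz":10.1,"twist":0}]'
python3 -m pendant '[{"dx":0.5,"dy":0,"dz":0,"twist":0},{"dx":1,"dy":0,"dz":0,"twist":0},{"dx":1.3,"dy":0,"dz":0,"twist":0},{"dx":1.6,"dy":0,"dz":0,"twist":0},{"dx":2,"dy":0,"dz":0,"twist":0},{"dx":2,"dy":0,"dz":0,"twist":0}]'
```

```text
time: 8.32
eef_pos: [0.4784, -0.0207, -0.0268]
tcp_rot: [1.0, -0.005, 0.001, 0.0]
contact_force: [0.6, -0.2, -0.3]
opening: 0.997
finger_force: 0.0
time: 9.07
eef_pos: [0.4981, -0.0206, -0.0272]
tcp_rot: [1.0, -0.005, 0.0, 0.0]
contact_force: [-0.1, 0.1, -1.1]
opening: 1.001
finger_force: 0.0
```

```bash
python3 -m pendant '[{"dx":0.3,"dy":0,"dz":0.1,"twist":0},{"dx":0.6,"dy":0,"dz":0.1,"twist":0},{"dx":0.9,"dy":0,"dz":0.1,"twist":0},{"dx":1.2,"dy":0,"dz":0.1,"twist":0},{"dx":1.5,"dy":0,"dz":0.1,"twist":0},{"dx":1.8,"dy":0,"dz":0.1,"twist":0},{"dx":2,"dy":0,"dz":0.1,"twist":0},{"dx":2,"dy":0,"dz":0.1,"twist":0}]'
python3 - <<'E'
from h import *
from plant import ctrl
s=ctrl.get_state()
c=ctrl.read_camera('wrist');np.savez('wrist5.npz',**c,pos=s['eef_pos'],rot=s['tcp_rot'])
cv2.imwrite('pics/w5.png',c['img'][:,:,::-1])
E
```

```text
time: 10.07
eef_pos: [0.5182, -0.0209, -0.028]
tcp_rot: [1.0, -0.005, 0.001, 0.0]
contact_force: [0.1, 0.1, 0.6]
opening: 1.006
finger_force: 0.0
```

View pics/w5.png

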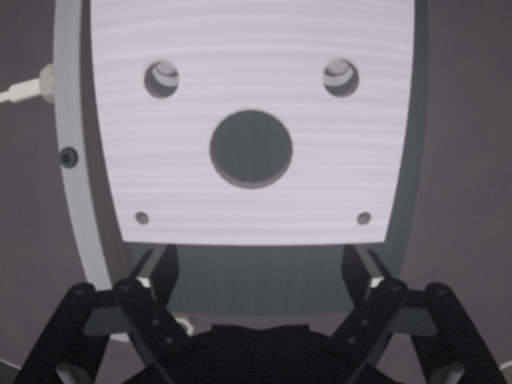

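Both pins are now showing in the holes, at (166,72) and (341,72), with a few millimetres still to go.

```bash
python3 -m pendant '[{"dx":0.2,"dy":0,"dz":0,"twist":0},{"dx":0.4,"dy":0,"dz":0,"twist":0},{"dx":0.5,"dy":0,"dz":0,"twist":0},{"dx":0.5,"dy":0,"dz":0,"twist":0}]'
python3 -m pendant '[{"dx":0.1,"dy":0,"dz":0,"twist":0},{"dx":0.2,"dy":0,"dz":0,"twist":0},{"dx":0.2,"dy":0,"dz":0,"twist":0}]'
python3 - <<'E'
from h import *
from plant import ctrl
P=cloud(ctrl.read_camera('top'));
s=ctrl.get_state();c=ctrl.read_camera('wrist');np.savez('wrist6.npz',**c,pos=s['eef_pos'],rot=s['tcp_rot']);W=wcloud(c,s['eef_pos'],s['tcp_rot'])
for nm,Q in(('top',P),('wrist',W)):
  for x in (.56,.6,.64,.66):
    q=Q[(abs(Q[...,0]-x)<.008)&(abs(Q[...,1]+.018)<.03)&(Q[...,2]<.06)];print(nm,x,len(q),np.median(q[:,2]).round(4) if len(q) else '')
cv2.imwrite('pics/w6.png',c['img'][:,:,::-1])
E
```

```text
time: 10.62
eef_pos: [0.5228, -0.0209, -0.0282]
tcp_rot: [1.0, -0.005, 0.0, 0.0]
contact_force: [-1.1, -0.0, 1.0]
opening: 0.998
finger_force: 0.0
time: 11.0
eef_pos: [0.5247, -0.0209, -0.0282]
tcp_rot: [1.0, -0.005, 0.0, 0.0]
contact_force: [-0.2, -0.4, 0.8]
opening: 1.002
finger_force: 0.0
top 0.56 0 
top 0.6 0 
top 0.64 109 0.0287
top 0.66 156 0.0288
wrist 0.56 4840 0.0284
wrist 0.6 5468 0.0283
wrist 0.64 4095 0.0284
wrist 0.66 0
```

View pics/w6.png

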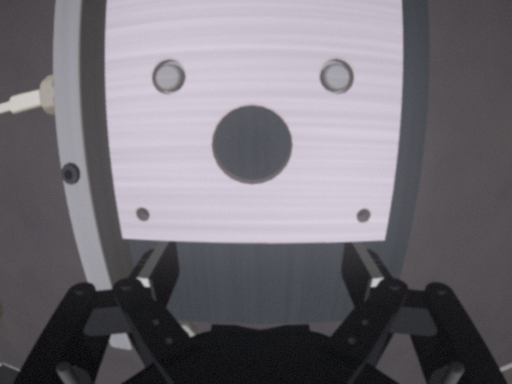

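The plate is seated. Both pins are centred in their holes at (168,76) and (337,75), and the upper face is flat at z = 0.0284 m. I'll back off, rise clear and confirm.

```bash
python3 -m pendant '[{"dx":-0.6,"dy":0,"dz":0,"twist":0},{"dx":-1.6,"dy":0,"dz":0,"twist":0},{"dx":-2,"dy":0,"dz":-4,"twist":0},{"dx":-2,"dy":0,"dz":-9,"twist":0},{"dx":-2,"dy":0,"dz":-14,"twist":0},{"dx":-2,"dy":0,"dz":-14,"twist":0},{"dx":-2,"dy":0,"dz":-14,"twist":0},{"dx":-2,"dy":0,"dz":-14,"twist":0}]'
python3 - <<'E'
from h import *
from plant import ctrl
s=ctrl.get_state();c=ctrl.read_camera('wrist');W=wcloud(c,s['eef_pos'],s['tcp_rot'])
for x in (.56,.6,.64):
  q=W[(abs(W[...,0]-x)<.008)&(abs(W[...,1]+.018)<.03)&(W[...,2]<.06)];print(x,len(q),np.median(q[:,2]).round(4) if len(q) else '')
print(s['contact_force'],abs(s['dq']).max())
cv2.imwrite('pics/w7.png',c['img'][:,:,::-1])
E
```

```text
time: 12.1
eef_pos: [0.5028, -0.0203, 0.1096]
tcp_rot: [1.0, -0.005, -0.002, -0.0]
contact_force: [0.7, 0.7, -1.2]
opening: 1.002
finger_force: 0.0
0.56 1249 0.0284
0.6 1291 0.0283
0.64 1227 0.0285
[ 0.68745034  0.6802348  -1.15219551] 0.007673516834416539
```

View pics/w7.png

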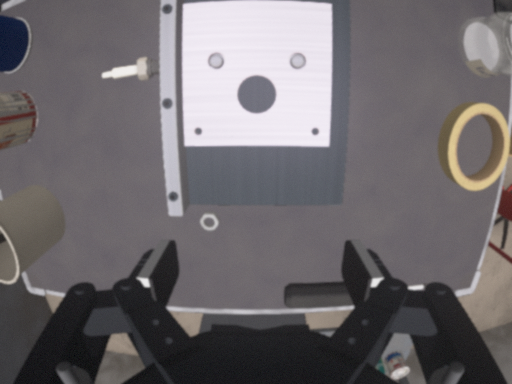

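The plate is flat, with pins in both holes at (216,61) and (298,61). The nut, spark plug and other items are undisturbed, and the gripper is clear.

```bash
python3 -c "
from plant import ctrl
print(ctrl.sign_off())"
```

```text
the job is handed in; nothing more can be done
None
```

The cover plate lies flat on the deck with both holes over their pins, nothing around the fixture looks moved, the gripper is clear, and the job was handed in at about 12 s; sign-off returned no verdict.

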